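# Brace a stop valve in its tacking cradle and open it fully for welding

### The job

The grey stop valve must be welded with its gate fully open, but on the bare bench the whole valve just spins round with its handwheel. Set the valve upright in the blue cradle with both pipe tails down in the slots (either way round), then turn the red handwheel anticlockwise until it stops, fully open, and leave the valve seated in the cradle. Leave the other things on the bench where they are.

Things in the scene. Friction and masses are not known exactly. Their poses are not given: they have to be found in the camera images.
- valve: Loose grey stop valve on its flat foot (44 x 46 mm), 0.4 to 0.8 kg, symmetric. Origin: centre of the foot's underside; z up, y along the pipe. Steel pipe tails, 26 mm diameter, reach to y = 98 and -98 mm, axis 24 mm up. A hexagon of 37 mm lies at y = 30 to 52 mm on either side. On the bare bench it turns along with its handwheel.
- valve_flange (a point): Centre of the top of the valve's bolted double flange, 48.5 mm above the valve's origin, axes as the valve. The flange is 56 mm wide in x, 62 mm in y, 16 mm thick (32 to 48.5 mm above the origin): grip it across x to lift the valve; the handwheel fits between the fingers. Four bolt heads near its corners rise 6 mm above it.
- wheel_top (a point): Centre of the top of the red round handwheel, on the valve's z axis, 74 mm above its origin. The wheel is 44 mm in diameter and 12 mm thick (rim 62 to 74 mm above the valve's origin), its nut rises 3 mm more; grip it across its diameter at any yaw.
- handwheel (a joint): Angle of the handwheel in rad: 0 shut, 12.57 at the stop, fully open (two turns). It grows anticlockwise seen from above. It starts between 9.4 and 10.6, turns against a friction of about 0.3 N m and stays where it is left.
- cradle: Blue and dark steel cradle bolted to the bench: base plate 86 x 214 x 10 mm, y along its length, origin at its underside's centre. At y = 70 and -70 mm stand saddles, 20 mm thick in y, 72 mm wide in x, 62 mm high, each with a slot open at the top for a pipe tail: 29 mm wide, floor at 31 mm, flaring from 48 mm height to 51 mm wide at the top.
- cradle_seat (a point): Centre of the top of the cradle's pad, 50 x 56 mm, 22 mm above the bench, axes as the cradle. The seated valve's foot rests on it, the valve's origin here, its y axis along the cradle's y axis (either way round); its hexagons then have 8 mm of play each way between the saddles.
- paste_tin: Bystander: round tin with a green lid, 69 mm diameter, 55 mm high; origin at the centre of its underside.
- gas_nozzle: Bystander: copper tube standing upright, 25 mm diameter, 62 mm high; origin at the centre of its underside.
- coupon_5: Bystander: flat yellow steel plate, 60 x 80 x 10 mm; origin at the centre of its underside.
- tape_measure: Bystander: yellow tape measure, 41 x 78 x 62 mm; origin at the centre of its underside.

How it is judged (in metres and radians):
On the way, in this order (a step that is already met when the one before it is completed fails the run):
1. the valve sits in the cradle, both tails in the slots, its wheel not yet fully open (horizontal distance between valve and cradle_seat below 0.012 m and z of valve in the frame of cradle_seat between -0.004 and 0.004 m and angle between valve's own z axis and vertical below 0.07 rad and angle between the y axis of valve and the y axis of cradle_seat, either way round below 0.1 rad and value of joint handwheel below 12 rad), for 0.2 s.
2. the handwheel is turned fully open while the valve stays braced in the cradle (value of joint handwheel above 12.3 rad and horizontal distance between valve and cradle_seat below 0.015 m and z of valve in the frame of cradle_seat below 0.008 m and angle between the y axis of valve and the y axis of cradle_seat, either way round below 0.12 rad and angle between valve's own z axis and vertical below 0.1 rad), for 0.2 s.
At the end, for the whole second after the job is handed in: The handwheel stands within 0.27 rad (15 degrees) of its open stop; the valve rests upright on the cradle's pad (origin within 12 mm sideways and 4 mm in height of the seat, leaning less than 0.07 rad), its pipe along the cradle within 0.1 rad, still and released (value of joint handwheel above 12.3 rad and horizontal distance between valve and cradle_seat below 0.012 m and z of valve in the frame of cradle_seat between -0.004 and 0.004 m and angle between valve's own z axis and vertical below 0.07 rad and angle between the y axis of valve and the y axis of cradle_seat, either way round below 0.1 rad and linear speed of valve below 0.02 m/s); the robot touches nothing.
It fails at once if a bystander (tin, copper nozzle, yellow plate, tape measure) is moved by more than 30 mm (distance of any of paste_tin, gas_nozzle, coupon_5, tape_measure from where it was at the start of the episode above 0.03 m).
It also fails if it takes over 61 s, if anything falls off the work surface, if the arm or the gripper's body presses on something with over 40 N, if the wrist force passes 120 N, or if a joint passes its speed limit or range.

### The arm

A 6-joint arm with a two-finger parallel gripper is mounted at the origin on a cart in front of the work surface, level with it; the furniture and walls round the work are solid. World frame = base frame: x ahead of the robot, y to its left, z up, the work surface at z = 0. Lengths are in mm, angles in rad, forces in N, time in s.
With the tool pointing down it reaches from about 325 to 875 mm from the base axis. Payload 4.4 kg.
Tool frame: the origin (TCP) lies midway between the tips of the shut fingers; the grasp point (between the pads) lies 19 mm behind it (grip_depth is the z of the grasp point in the tool frame, in mm); z points along the fingers, y is the line along which they close (so a half turn about z gives the same grasp; the last joint's range is limited). The gripper opens to 85 mm and grips with 20 to 120 N. Pads are 22 mm wide; open, the fingers measure 114 mm over their backs; the gripper's body (76 mm by 85 mm) begins 54 mm behind the grasp point. The pads swing forward as they close: fully open they stand 13 mm farther back than shut.
Start: joints at [-1.306, 0.207, 1.542, -0, 1.393, -0.15], TCP at [232.243, -526.014, 231.282] pointing down, gripper open.
Joint ranges: [-2.73, 2.73], [-0.86, 2.22], [0.23, 2.46], [-1.11, 4.25], [0.08, 2.63], [-2.82, 2.82]. Speed limits (rad/s): [2.79, 2.79, 3.14, 3.14, 3.14, 3.14].

### API

Orientations are given as a rotation vector (axis times angle).
In Python, from cell import * gives the robot as it stands.
- The arm moves only by the tool move_arm, never from a script. Its argument "rows" is a list of rows, each a list of 7 numbers: the turn, a rotation vector about the tool's x, y, z in units of 8 degrees (1.0 is 8 degrees), then the shift along the tool's x, y, z in units of 50 mm (1.0 is 50 mm), then the opening, from 0 (shut) to 1 (fully open). In form: [[ax, ay, az, dx, dy, dz, fingers], ...]. A call has 1 to 5 rows; each row is the pose to reach, as a shift and turn from the pose commanded when the call began, along the tool's axes at that moment; what a row does not reach only later rows make up. A row lasts 1/10 s, in which the tool goes at most 50 mm and 8.59 degrees, less where a joint would pass 70% of its speed; a pose out of reach is approached as far as the arm can. A call with a gripper value outside its range is refused whole. The fingers move at their own pace and stop on an object; the grip force is fixed at half the most. Time passes only in rows, so rows that repeat a pose let the fingers close. It gives the time, the measured TCP pose, the force, the opening and the grip force at its end, in the units of the state.
- get_state(): the state, without advancing time (a new reading comes with each control period).
- read_camera(name): name is "scene" or "top"; returns the picture (480x640x3 uint8, red, green, blue); there is no depth.
- get_calibration(name): a dict with "vertical_fov" (degrees; the focal length in pixels is half the picture's height over the tangent of half this angle, whatever the lens; pixels are square), "cx", "cy" (the principal point, pixels), "dist" ([k1, k2, p1, p2, k3] as OpenCV has them; the pictures are not rectified), "rvec" (rotation vector, rad) and "tvec" (3), from world to camera coordinates, as OpenCV has them. Camera axes: x right, y down, z forward; pixel columns grow to the right and rows downward; lengths in mm; the calibration is good to about 2 mm. A picture is of the moment at which its call begins. get_calibration takes no time and is no camera call.
- job_done(): hands the job in; it is judged then, once.
The state is a dict: "clock": time; "qpos": joint angles; "joint_vel": joint speeds; "effort": joint torques, N m; "tool_pos": TCP position; "eef_rot": TCP orientation; "contact_force": force on the tool from outside, world axes, zero at the start; "wrist_torque": the same for the moment, N m; "gripper_width": finger opening in mm; "grasp_force": force on a finger pad.
Only numpy, scipy, OpenCV 4.12 (cv2) and the standard library are available. Lean on these libraries where they do the work, as an engineer would, in place of code of your own. Each camera call takes 0.05 s, during which the arm holds its last target. There are 200 camera calls.

## Working session

There is one attempt and no reset: what is moved stays moved. The work goes in short steps, Python scripts to look and compute and a tool call to move; the robot and the scene stay as the last step left them, time stands still between calls to the robot, and variables do not carry over. Pictures are saved under pics/ and viewed, at most 10 in all, crops included, and the job is handed in when it is done.

Besides the shell and the picture viewer there is one more tool, called after ">>>" as name(argument=value, ...), one argument or row to a line, values as JSON. move_arm: Moves the arm, as the interface text tells. Its arguments: {"type":"object","properties":{"rows":{"type":"array"}},"required":["rows"]}

```bash
mkdir -p pics; ls; python3 - <<'E'
from cell import *
import cv2
for n in("scene","top"):
    im=read_camera(n); cv2.imwrite(f"pics/{n}0.png",im[:,:,::-1]); print(n,get_calibration(n))
print(get_state())
E
```

```text
pics
scene {'vertical_fov': 44.19849999135463, 'cx': 316.4178014722264, 'cy': 231.8401305956238, 'dist': array([0.05418634, 0.        , 0.        , 0.        , 0.        ]), 'rvec': array([ 0.69303889, -2.63676389,  1.06848568]), 'tvec': array([520.93572916, 140.6751479 , 928.90282047])}
top {'vertical_fov': 42.92263431587212, 'cx': 318.51183471881717, 'cy': 237.48192064979224, 'dist': array([-0.20399481,  0.        ,  0.        ,  0.        ,  0.        ]), 'rvec': array([ 2.15253801, -2.20545407,  0.06821257]), 'tvec': array([ 170.30491317,  499.38840681, 1118.56384315])}
{'clock': 0.1, 'qpos': array([-1.30550956e+00,  2.07391322e-01,  1.54281267e+00, -8.89039740e-06,
        1.39351955e+00, -1.50514367e-01]), 'joint_vel': array([-0.00072615, -0.00224893, -0.00237247,  0.00013756, -0.00140145,
       -0.00076395]), 'effort': array([-2.29369443e-04, -3.84094119e+01, -2.92545801e+01, -1.44064275e-04,
        4.90737904e-03, -1.19083478e-05]), 'tool_pos': array([ 232.05211167, -525.3410618 ,  230.20903522]), 'eef_rot': array([-3.07186127e+00, -6.48007409e-01,  2.05559279e-04]), 'contact_force': array([0.25930026, 0.14455923, 0.05249878]), 'wrist_torque': array([ 0.043376  , -0.0104008 ,  0.01861149]), 'grasp_force': 0.0, 'gripper_width': 85.3144284064869}
```

View pics/scene0.png

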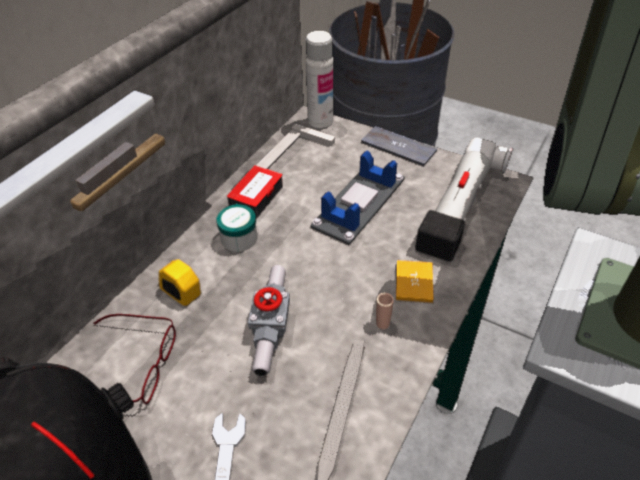

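View pics/top0.png

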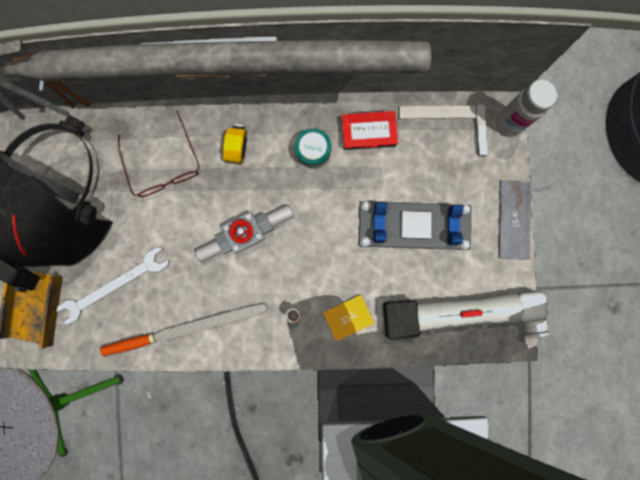

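The scene view shows the valve with its wheel at (268,299) and the cradle at (360,197). In the top view the wheel is at (241,232), the tail ends at about (200,254) and (290,212), and the cradle saddles at (380,222) and (456,226). I'll measure these next.

```bash
cat > h.py <<'E'
import numpy as np, cv2
from cell import *
def cam(n):
    c=get_calibration(n); f=240/np.tan(np.radians(c["vertical_fov"])/2)
    K=np.array([[f,0,c["cx"]],[0,f,c["cy"]],[0,0,1]]); R=cv2.Rodrigues(c["rvec"])[0]
    return K,c["dist"],R,c["tvec"],c["rvec"]
def ray(n,p):
    K,d,R,t,_=cam(n); u=cv2.undistortPoints(np.array([[p]],float),K,d)[0,0]
    return -R.T@t, R.T@np.array([u[0],u[1],1.])
def plane(n,p,z):
    o,d=ray(n,p); return o+d*(z-o[2])/d[2]
def tri(p,q):
    a,d=ray("top",p); b,e=ray("scene",q)
    s=np.linalg.lstsq(np.c_[d,-e],b-a,rcond=None)[0]
    P,Q=a+d*s[0],b+e*s[1]; return (P+Q)/2,np.linalg.norm(P-Q)
def proj(n,X):
    K,d,R,t,r=cam(n); return cv2.projectPoints(np.array([X],float),r,t,K,d)[0].reshape(-1,2)[0]
def blobs(im,kind,box):
    h=cv2.cvtColor(im,cv2.COLOR_RGB2HSV).astype(int); H,S,V=h[...,0],h[...,1],h[...,2]
    m={"red":((H<8)|(H>172))&(S>150)&(V>90),"blue":(H>105)&(H<125)&(S>130)&(V>50)}[kind]
    k=np.zeros_like(m); x0,y0,x1,y1=box; k[y0:y1,x0:x1]=m[y0:y1,x0:x1]
    n,l,s,c=cv2.connectedComponentsWithStats(k.astype(np.uint8),connectivity=8)
    out=[]
    for i in range(1,n):
        if s[i,4]>15:
            cn=cv2.findContours((l==i).astype(np.uint8),cv2.RETR_EXTERNAL,cv2.CHAIN_APPROX_NONE)[0][0]
            out.append((s[i].tolist(),c[i].round(1),cn))
    return out
E
python3 - <<'E'
from h import *
T=cv2.imread("pics/top0.png")[:,:,::-1]; S=cv2.imread("pics/scene0.png")[:,:,::-1]
e=[]
for n,im,b in(("top",T,(210,200,270,260)),("scene",S,(245,280,295,320))):
    for s,c,cn in blobs(im,"red",b):
        el=cv2.fitEllipse(cn); print(n,s,c,el); e.append(el[0])
print("wheel",tri(e[0],e[1]))
for n,im,b in(("top",T,(350,190,480,260)),("scene",S,(310,140,410,240))):
    for s,c,cn in blobs(im,"blue",b): print(n,s,c,cv2.minAreaRect(cn))
cr=lambda im,x,y,w,h,k:cv2.resize(im[y:y+h,x:x+w],None,fx=k,fy=k,interpolation=cv2.INTER_CUBIC)
a=np.vstack([np.hstack([cr(T,185,195,120,75,3.333),cr(T,355,190,120,75,3.333)]),np.hstack([cr(S,210,255,120,96,3.333)[:,:400],cr(S,305,145,120,96,3.333)])])
cv2.imwrite("pics/crop1.png",a[:,:,::-1]); print(a.shape)
E
```

```text
top [230, 220, 23, 23, 300] [240.5 230.9] ((240.66226196289062, 230.9477996826172), (21.82462501525879, 22.458168029785156), 160.859130859375)
scene [254, 287, 28, 24, 428] [267.5 299.4] ((267.520263671875, 298.9310607910156), (22.70425033569336, 27.332653045654297), 80.3198471069336)
wheel (array([514.30406303, 296.44562014,  69.57951642]), np.float64(1.2507930852633289))
top [374, 203, 13, 39, 424] [379.6 221.8] ((379.6455383300781, 221.9885711669922), (11.800312995910645, 38.30265426635742), 1.8476102352142334)
top [448, 206, 15, 38, 416] [454.9 224.2] ((454.6532287597656, 224.4440460205078), (13.751262664794922, 37.2556266784668), 1.7357046604156494)
scene [360, 152, 36, 35, 709] [377.3 170.7] ((377.7021179199219, 168.91610717773438), (39.3623046875, 25.6236629486084), 19.09349250793457)
scene [322, 192, 38, 38, 805] [339.7 212.7] ((340.0259094238281, 210.93966674804688), (43.33113098144531, 25.342145919799805), 23.198589324951172)
(570, 800, 3)
```

View pics/crop1.png

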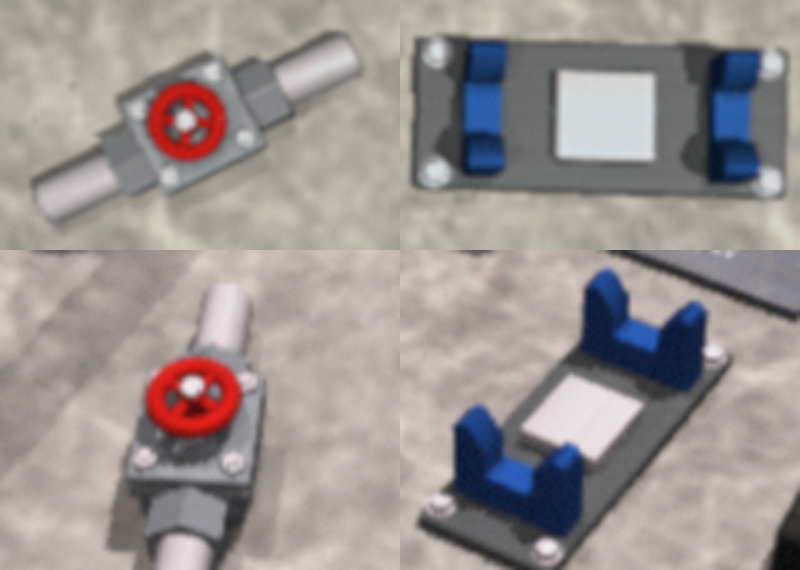

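The crop shows four flange bolts and both tails clearly, plus the cradle pad and its four base bolts. I'll read the bolts, pad corners and plate corners from it.

```bash
python3 - <<'E'
from h import *
k=3.3333
t1=lambda x,y:(185+x/k-.35,195+y/k-.35); t2=lambda x,y:(355+(x-400)/k-.35,190+y/k-.35)
s1=lambda x,y:(210+x/k-.35,255+(y-250)/k-.35); s2=lambda x,y:(305+(x-400)/k-.35,145+(y-250)/k-.35)
B=np.array([plane("top",t1(*p),54) for p in((137,110),(213,73),(247,138),(168,176))])
print(B.round(1),B.mean(0)); 
print("bolt sides",[ (np.linalg.norm(B[i]-B[(i+1)%4]).round(1), np.degrees(np.arctan2(*(B[(i+1)%4]-B[i])[[1,0]])).round(1)) for i in range(4)])
for a,b in(((247,138),(232,461)),((213,73),(249,382)),((168,176),(145,457)),((186,120),(192,386))):print("tri bolt/nut",tri(t1(*a),s1(*b)))
# which bolt is which checked by residual
E1=plane("top",t1(40,201),24);E2=plane("top",t1(353,52),24);d=E2-E1
print("tails",E1,E2,(E1+E2)/2,np.linalg.norm(d),np.degrees(np.arctan2(d[1],d[0])))
P=np.array([plane("top",t2(*p),22) for p in((556,70),(655,71),(655,160),(556,160))]);print("pad",P.round(1),P.mean(0))
for a,b in(((556,70),(522,417)),((655,71),(574,375)),((655,160),(642,407)),((556,160),(597,465))):print("tri pad",tri(t2(*a),s2(*b)))
Q=np.array([plane("top",t2(*p),10) for p in((415,37),(785,50),(785,195),(415,185))]);print("plate",Q.round(1),Q.mean(0))
b=np.array([plane("top",t2(*p),14) for p in((437,53),(770,63),(768,182),(434,172))]);print("bolts",b.round(1),b.mean(0))
for v in(b[1]-b[0],b[2]-b[3],Q[1]-Q[0],Q[2]-Q[3]):print(np.degrees(np.arctan2(v[1],v[0])))
g=[plane("top",t2(*p),31) for p in((484,108),(731,115))];print("slotfloor",g,np.subtract(*g),np.mean(g,0))
E
```

```text
[[522.9 326.2  54. ]
 [542.1 284.1  54. ]
 [506.1 266.   54. ]
 [486.4 309.6  54. ]] [514.3995692  296.48001235  54.        ]
bolt sides [(np.float64(46.3), np.float64(-65.5)), (np.float64(40.3), np.float64(-153.4)), (np.float64(47.8), np.float64(114.3)), (np.float64(40.1), np.float64(24.4))]
tri bolt/nut (array([511.82317824, 272.98910678,  -4.91956028]), np.float64(2.5363289328976784))
tri bolt/nut (array([522.83540926, 274.61124048,  56.24626106]), np.float64(41.81001430468323))
tri bolt/nut (array([502.31660675, 319.1635699 ,  58.65051594]), np.float64(37.9504509167324))
tri bolt/nut (array([514.30084821, 295.83021621,  77.24621455]), np.float64(0.9662874239741482))
tails [475.87959355 386.92239997  24.        ] [555.20120784 208.98433514  24.        ] [515.54040069 297.95336755  24.        ] 194.8175387642848 -65.97354006475122
pad [[549.6   1.8  22. ]
 [547.8 -54.2  22. ]
 [497.7 -52.3  22. ]
 [499.    3.6  22. ]] [523.53711908 -25.26398803  22.        ]
tri pad (array([547.06950124,   2.70518081,  33.28244748]), np.float64(2.8028177928365676))
tri pad (array([545.48021487, -55.55841315,  20.76252626]), np.float64(5.4216432889854165))
tri pad (array([497.71626307, -53.07110873,  18.02241182]), np.float64(0.46410517368804266))
tri pad (array([498.70905196,   2.90571375,  18.43100507]), np.float64(1.2648203624607839))
plate [[ 571.7   79.8   10. ]
 [ 559.7 -132.3   10. ]
 [ 476.7 -128.7   10. ]
 [ 487.7   82.3   10. ]] [523.94125205 -24.72686242  10.        ]
bolts [[ 561.8   67.9   14. ]
 [ 551.9 -122.3   14. ]
 [ 484.1 -118.2   14. ]
 [ 494.5   71.6   14. ]] [523.07822213 -25.22351112  14.        ]
-92.97434802305973
-93.14620118459996
-93.24760718248311
-92.99978710031262
slotfloor [array([528.31870107,  43.90629368,  31.        ]), array([521.16217399, -94.6793053 ,  31.        ])] [  7.15652708 138.58559898   0.        ] [524.74043753 -25.38650581  31.        ]
```

>>> move_arm(
  rows=[
    [0,0,-1,0.66,-0.71,0,1],
    [0,0,-2,1.31,-1.42,0,1],
    [0,0,-3,1.97,-2.13,0,1],
    [0,0,-4,2.62,-2.84,0,1],
    [0,0,-5,3.28,-3.55,0,1],
  ],
)

```text
clock: 0.6
tool_pos: [310.6, -295.3, 230.7]
eef_rot: [-2.662, -1.667, -0.0]
contact_force: [0.4, 0.2, 0.4]
gripper_width: 85.9
grasp_force: 0.0
```

```bash
cat > g.py <<'E'
# usage: g.py x y z yawdeg(tool y axis) -> remaining rotation/shift in move units, from the measured pose
import sys; from h import *; from scipy.spatial.transform import Rotation as Ro
x,y,z,w=map(float,sys.argv[1:5]); s=get_state(); R=Ro.from_rotvec(s["eef_rot"])
c,sn=np.cos(np.radians(w)),np.sin(np.radians(w))
G=Ro.from_matrix(np.array([[-sn,c,0],[c,sn,0],[0,0,-1.]]))
if ((R.inv()*G).magnitude()>np.pi/2 and len(sys.argv)<6): G=G*Ro.from_euler('z',180,degrees=True)
print("rot",np.degrees((R.inv()*G).as_rotvec()).round(2)/8,"shift",(R.inv().apply(np.array([x,y,z])-s["tool_pos"])/50).round(3))
Ry=R.as_matrix()[:,1]
print("clock",s["clock"],"pos",s["tool_pos"].round(1),"yaw",np.degrees(np.arctan2(Ry[1],Ry[0])).round(2),"q",s["qpos"].round(2),"w",s["gripper_width"].round(1),"F",s["contact_force"].round(1),"gf",round(float(s["grasp_force"]),1),"T",s["wrist_torque"].round(2))
E
python3 g.py 514.4 296.4 150 24.5
```

```text
rot [-1.25e-03 -6.25e-03 -6.30e+00] shift [12.425 -1.5    1.623]Traceback (most recent call last):
  File "g.py", line 9, in <module>
    print("clock",s["clock"],"pos",s["tool_pos"].round(1),"yaw",np.degrees(np.arctan2(Ry[1],Ry[0])).round(2),"q",s["qpos"].round(2),"w",s["gripper_width"].round(1),"F",s["contact_force"].round(1),"gf",round(float(s["grasp_force"]),1),"T",s["wrist_torque"].round(2))
                                                                                                                                        ^^^^^^^^^^^^^^^^^^^^^^^^
AttributeError: 'float' object has no attribute 'round'
```

>>> move_arm(
  rows=[
    [0,0,-1,0.96,-0.11,0,1],
    [0,0,-2,1.9,-0.22,0,1],
    [0,0,-3,2.85,-0.33,0,1],
    [0,0,-4,3.8,-0.45,0,1],
    [0,0,-5,4.75,-0.56,0,1],
  ],
)

```text
clock: 1.1
tool_pos: [390.1, -69.9, 231.1]
eef_rot: [1.931, 2.478, 0.0]
contact_force: [1.2, -1.4, -1.5]
gripper_width: 85.4
grasp_force: 0.0
```

```bash
sed -i 's/s\["gripper_width"\].round(1)/round(float(s["gripper_width"]),1)/' g.py
python3 g.py 514.4 296.4 150 24.5
```

```text
rot [ 1.25000e-03  1.25000e-03 -1.29625e+00] shift [6.498 4.198 1.622]
clock 1.1 pos [390.1 -69.9 231.1] yaw 14.13 q [-0.4  -0.19  1.95 -0.    1.39 -0.64] w 85.4 F [ 1.2 -1.4 -1.5] gf 0.0 T [0.02 0.02 0.06]
```

>>> move_arm(
  rows=[
    [0,0,-0.3,0.8,0.52,0,1],
    [0,0,-0.6,1.6,1.04,0,1],
    [0,0,-0.9,2.4,1.56,0,1],
    [0,0,-1.2,3.2,2.08,0,1],
    [0,0,-1.3,4.0,2.6,0,1],
  ],
)

```text
clock: 1.6
tool_pos: [468.6, 155.4, 230.9]
eef_rot: [-1.704, -2.639, 0.001]
contact_force: [1.0, -0.5, 1.1]
gripper_width: 85.4
grasp_force: 0.0
```

```bash
python3 g.py 514.4 296.4 150 24.5
```

```text
rot [-0.00375  0.00125 -0.02375] shift [2.192 1.997 1.617]
clock 1.6 pos [468.6 155.4 230.9] yaw 24.31 q [ 0.14  0.03  1.74 -0.    1.37 -0.28] w 85.4 F [ 1.  -0.5  1.1] gf 0.0 T [-0.01 -0.08 -0.02]
```

>>> move_arm(
  rows=[
    [0,0,0,0.72,0.66,0.3,1],
    [0,0,0,1.45,1.33,0.8,1],
    [0,0,0,2.19,2.0,1.3,1],
    [0,0,0,2.19,2.0,1.6,1],
    [0,0,0,2.19,2.0,1.6,1],
  ],
)

```text
clock: 2.1
tool_pos: [512.0, 295.0, 146.6]
eef_rot: [-1.699, -2.636, 0.011]
contact_force: [-0.5, 0.1, -0.4]
gripper_width: 85.7
grasp_force: 0.0
```

```bash
python3 g.py 514.4 296.4 16 24.5; python3 - <<'E'
from h import *
im=read_camera("scene"); t=read_camera("top")
a=np.hstack([im[130:430,130:430],t[130:430,100:400]]); cv2.imwrite("pics/pre.png",cv2.resize(a[:,:,::-1],(800,400)))
E
```

```text
rot [-0.06125 -0.00375 -0.01375] shift [0.004 0.077 2.612]
clock 2.1 pos [512.  295.  146.6] yaw 24.39 q [ 0.38  0.33  1.58  0.    1.25 -0.05] w 85.7 F [-0.5  0.1 -0.4] gf 0.0 T [-0.02 -0.03  0.06]
```

View pics/pre.png

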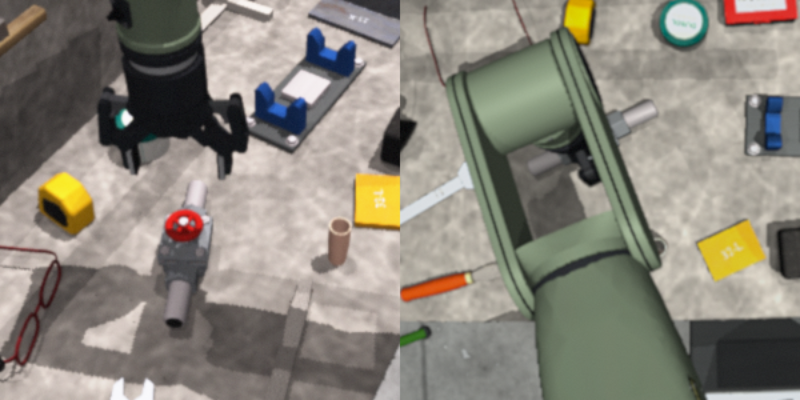

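The gripper is poised above the valve, with its fingers straddling across the valve's x axis. Going down next.

>>> move_arm(
  rows=[
    [0,0,0,0,0,0,1],
    [0,0,0,0,0,0,1],
  ],
)

```text
clock: 2.4
tool_pos: [515.8, 293.6, 153.0]
eef_rot: [1.707, 2.635, 0.003]
contact_force: [0.3, 0.8, 0.7]
gripper_width: 85.7
grasp_force: 0.0
```

```bash
python3 g.py 514.4 296.4 16 24.5
```

```text
rot [ 0.01875  0.00125 -0.045  ] shift [ 0.064 -0.01   2.74 ]
clock 2.4 pos [515.8 293.6 153. ] yaw 24.14 q [ 0.37  0.32  1.57 -0.    1.25 -0.05] w 85.7 F [0.3 0.8 0.7] gf 0.0 T [-0.01  0.04  0.02]
```

>>> move_arm(
  rows=[
    [0,0,-0.04,0.05,0,0.6,1],
    [0,0,-0.04,0.05,0,1.2,1],
    [0,0,-0.04,0.05,0,1.8,1],
    [0,0,-0.04,0.05,0,2.4,1],
    [0,0,-0.04,0.05,0,2.66,1],
  ],
)

```text
clock: 2.9
tool_pos: [512.5, 295.1, 16.5]
eef_rot: [-1.699, -2.64, 0.004]
contact_force: [-0.8, -0.2, -1.0]
gripper_width: 85.4
grasp_force: 0.0
```

>>> move_arm(
  rows=[
    [0,0,0,0,0,0,1],
    [0,0,0,0,0,0,1],
  ],
)

```text
clock: 3.1
tool_pos: [515.1, 296.7, 19.8]
eef_rot: [1.699, 2.641, 0.003]
contact_force: [1.0, -0.3, 0.2]
gripper_width: 85.5
grasp_force: 0.0
```

```bash
python3 g.py 514.4 296.4 16 24.5
```

```text
rot [0.0175  0.00125 0.00125] shift [ 0.001 -0.016  0.076]
clock 3.1 pos [515.1 296.7  19.8] yaw 24.51 q [ 0.38  0.49  1.64  0.    1.   -0.05] w 85.5 F [ 1.  -0.3  0.2] gf 0.0 T [-0.03 -0.03 -0.04]
```

Close.

>>> move_arm(
  rows=[
    [0,0,0,0,0,0.06,0.8],
    [0,0,0,0,0,0.06,0.6],
    [0,0,0,0,0,0.06,0.4],
    [0,0,0,0,0,0.06,0.3],
    [0,0,0,0,0,0.06,0.3],
  ],
)

```text
clock: 3.6
tool_pos: [515.0, 297.0, 16.9]
eef_rot: [1.697, 2.642, 0.003]
contact_force: [-0.9, 0.3, 6.7]
gripper_width: 55.0
grasp_force: 65.7
```

>>> move_arm(
  rows=[
    [0,0,0,0,0,0,0.3],
    [0,0,0,0,0,0,0.3],
    [0,0,0,0,0,0,0.3],
  ],
)

```text
clock: 3.9
tool_pos: [515.1, 297.0, 16.9]
eef_rot: [1.698, 2.642, 0.003]
contact_force: [-1.3, 0.0, 5.7]
gripper_width: 54.9
grasp_force: 65.7
```

>>> move_arm(
  rows=[
    [0,0,0,0,0,-0.3,0.3],
    [0,0,0,0,0,-0.7,0.3],
    [0,0,0,0,0,-1.2,0.3],
    [0,0,0,0,0,-1.7,0.3],
    [0,0,0,0,0,-2,0.3],
  ],
)

```text
clock: 4.4
tool_pos: [514.2, 296.8, 117.1]
eef_rot: [1.698, 2.642, 0.002]
contact_force: [-0.2, 0.5, -3.9]
gripper_width: 55.1
grasp_force: 65.4
```

```bash
python3 g.py 523.6 -25.2 117 -3.05
```

```text
rot [ 1.125e-02 -2.500e-03  3.450e+00] shift [-5.936e+00 -2.504e+00 -1.000e-03]
clock 4.4 pos [514.2 296.8 117.1] yaw 24.55 q [ 0.38  0.36  1.6   0.    1.18 -0.05] w 55.1 F [-0.2  0.5 -3.9] gf 65.4 T [ 0.06 -0.06 -0.02]
```

>>> move_arm(
  rows=[
    [0,0,0.2,-0.3,-0.12,0,0.3],
    [0,0,0.5,-0.8,-0.34,0,0.3],
    [0,0,0.9,-1.4,-0.59,0,0.3],
    [0,0,1.3,-2.1,-0.89,0,0.3],
    [0,0,1.7,-2.8,-1.18,0,0.3],
  ],
)

```text
clock: 4.9
tool_pos: [516.4, 142.5, 113.5]
eef_rot: [-2.001, -2.419, 0.005]
contact_force: [0.1, 0.2, -3.7]
gripper_width: 54.8
grasp_force: 65.3
```

```bash
python3 g.py 523.6 -25.2 117 -3.05
```

```text
rot [-0.0275   0.005    1.73125] shift [-3.321 -0.487 -0.067]
clock 4.9 pos [516.4 142.5 113.5] yaw 10.8 q [ 0.11  0.26  1.74 -0.    1.15 -0.08] w 54.8 F [ 0.1  0.2 -3.7] gf 65.3 T [-0.04 -0.06  0.01]
```

>>> move_arm(
  rows=[
    [0,0,0.4,-0.7,-0.1,-0.02,0.3],
    [0,0,0.8,-1.4,-0.2,-0.02,0.3],
    [0,0,1.2,-2.1,-0.31,-0.02,0.3],
    [0,0,1.6,-2.8,-0.41,-0.02,0.3],
    [0,0,1.73,-3.25,-0.48,-0.02,0.3],
  ],
)

```text
clock: 5.4
tool_pos: [523.7, -22.4, 114.7]
eef_rot: [-2.28, -2.158, 0.005]
contact_force: [0.4, 1.0, -4.8]
gripper_width: 54.9
grasp_force: 65.2
```

>>> move_arm(
  rows=[
    [0,0,0,0,0,0,0.3],
    [0,0,0,0,0,0,0.3],
    [0,0,0,0,0,0,0.3],
  ],
)

```text
clock: 5.7
tool_pos: [524.5, -18.9, 115.3]
eef_rot: [-2.275, -2.163, 0.002]
contact_force: [0.7, 0.5, -4.4]
gripper_width: 55.0
grasp_force: 65.2
```

```bash
python3 g.py 523.6 -25.2 39 -3.05;  python3 - <<'E'
from h import *
im=read_camera("scene"); t=read_camera("top")
a=np.hstack([im[80:280,250:450],t[130:330,310:510]]); cv2.imwrite("pics/over.png",cv2.resize(a[:,:,::-1],(800,400),interpolation=cv2.INTER_CUBIC))
E
```

```text
rot [-0.01625 -0.005    0.02   ] shift [-0.129 -0.008  1.526]
clock 5.7 pos [524.5 -18.9 115.3] yaw -2.89 q [-0.2   0.23  1.77  0.    1.14 -0.15] w 55.0 F [ 0.7  0.5 -4.4] gf 65.2 T [0.05 0.04 0.02]
```

View pics/over.png

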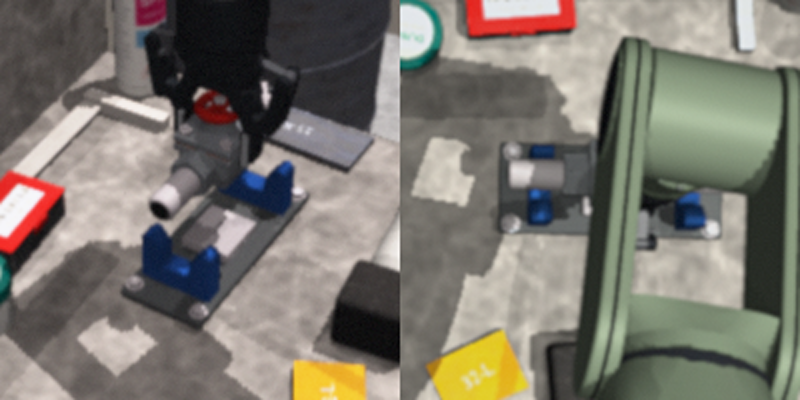

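The valve hangs over the cradle, tails along the slots. The near tail's centre is at about (377.5,216.5) in the top view, so I'll check its lateral position.

```bash
python3 - <<'E'
from h import *
t=read_camera("top")
p=plane("top",(378,216.5),122); print(p)
a=np.radians(-93.05); d=np.array([np.cos(a),np.sin(a)]); n=np.array([-d[1],d[0]])
print("lateral vs cradle axis",(p[:2]-[523.6,-25.2])@n,"along",(p[:2]-[523.6,-25.2])@d)
g=cv2.cvtColor(t,cv2.COLOR_RGB2GRAY); 
for c in(368,374,382,388): print(c,g[205:230,c].tolist())
E
```

```text
[529.11404334  55.1292078  122.        ]
lateral vs cradle axis 1.232123924488924 along -80.50880803477607
368 [162, 156, 140, 127, 122, 146, 176, 197, 211, 220, 222, 220, 215, 210, 200, 187, 172, 149, 119, 86, 72, 74, 74, 73, 72]
374 [52, 45, 40, 44, 73, 121, 165, 190, 204, 214, 221, 223, 216, 201, 187, 176, 156, 118, 84, 61, 50, 51, 55, 54, 46]
382 [47, 41, 35, 36, 62, 92, 112, 123, 128, 133, 137, 136, 137, 134, 129, 123, 116, 105, 90, 74, 60, 54, 50, 43, 37]
388 [60, 64, 61, 63, 71, 91, 109, 119, 127, 131, 133, 135, 134, 134, 130, 125, 118, 109, 94, 80, 73, 66, 59, 51, 50]
```

>>> move_arm(
  rows=[
    [0,0,0,-0.1,-0.02,0.1,0.3],
    [0,0,0,-0.12,-0.02,0.4,0.3],
    [0,0,0,-0.12,-0.02,0.7,0.3],
    [0,0,0,-0.12,-0.02,0.95,0.3],
    [0,0,0,-0.12,-0.02,1.1,0.3],
  ],
)

```text
clock: 6.35
tool_pos: [523.4, -25.1, 59.8]
eef_rot: [-2.275, -2.164, 0.002]
contact_force: [-0.6, -0.1, -4.6]
gripper_width: 54.8
grasp_force: 65.2
```

```bash
python3 g.py 523.6 -25.2 39 -3.05
```

```text
rot [-0.01625 -0.0025   0.0225 ] shift [-0.003  0.005  0.416]
clock 6.35 pos [523.4 -25.1  59.8] yaw -2.87 q [-0.21  0.31  1.81 -0.    1.03 -0.16] w 54.8 F [-0.6 -0.1 -4.6] gf 65.2 T [-0.01 -0.01 -0.04]
```

>>> move_arm(
  rows=[
    [0,0,0.02,0,0,0.08,0.3],
    [0,0,0.02,0,0,0.16,0.3],
    [0,0,0.02,0,0,0.24,0.3],
    [0,0,0.02,0,0,0.3,0.3],
    [0,0,0.02,0,0,0.34,0.3],
  ],
)

```text
clock: 6.85
tool_pos: [524.5, -25.4, 44.3]
eef_rot: [2.28, 2.161, 0.0]
contact_force: [0.1, 0.2, -3.7]
gripper_width: 55.2
grasp_force: 65.2
```

```bash
python3 g.py 523.6 -25.2 39 -3.05
```

```text
rot [ 0.0025   0.      -0.00125] shift [ 0.003 -0.019  0.106]
clock 6.85 pos [524.5 -25.4  44.3] yaw -3.06 q [-0.21  0.34  1.81 -0.    0.99 -0.16] w 55.2 F [ 0.1  0.2 -3.7] gf 65.2 T [ 0.09 -0.04 -0.04]
```

>>> move_arm(
  rows=[
    [0,0,0,0,-0.01,0.03,0.3],
    [0,0,0,0,-0.01,0.06,0.3],
    [0,0,0,0,-0.01,0.08,0.3],
    [0,0,0,0,-0.01,0.1,0.3],
    [0,0,0,0,-0.01,0.11,0.3],
  ],
)

```text
clock: 7.35
tool_pos: [523.9, -25.3, 39.0]
eef_rot: [-2.28, -2.161, 0.0]
contact_force: [-0.8, 0.8, -1.2]
gripper_width: 54.9
grasp_force: 65.7
```

Weight is coming off, so the valve is on the pad. Release, then rise.

>>> move_arm(
  rows=[
    [0,0,0,0,0,0.01,0.3],
    [0,0,0,0,0,0.01,0.6],
    [0,0,0,0,0,0.01,0.9],
    [0,0,0,0,0,0.01,1],
    [0,0,0,0,0,0.01,1],
  ],
)

```text
clock: 7.85
tool_pos: [524.7, -25.5, 38.7]
eef_rot: [2.279, 2.16, 0.002]
contact_force: [0.6, -0.4, -0.5]
gripper_width: 85.3
grasp_force: 0.0
```

>>> move_arm(
  rows=[
    [0,0,0,0,0,0,1],
    [0,0,0,0,0,-0.4,1],
    [0,0,0,0,0,-1.0,1],
    [0,0,0,0,0,-1.6,1],
    [0,0,0,0,0,-2.2,1],
  ],
)

```text
clock: 8.35
tool_pos: [523.8, -25.3, 149.3]
eef_rot: [-2.28, -2.161, -0.0]
contact_force: [0.5, -0.2, -0.4]
gripper_width: 85.2
grasp_force: 0.0
```

```bash
python3 g.py 523.6 -25.2 76 -3.05;  python3 - <<'E'
from h import *
im=read_camera("scene"); t=read_camera("top")
a=np.hstack([im[80:280,250:450],t[130:330,310:510]]); cv2.imwrite("pics/seat.png",cv2.resize(a[:,:,::-1],(800,400),interpolation=cv2.INTER_CUBIC))
for z in (96,99):
  print("expected wheel",proj("scene",(523.6,-25.2,z)))
for s,c,cn in blobs(im,"red",(300,130,420,230)): print(s,cv2.fitEllipse(cn)); print(plane("scene",cv2.fitEllipse(cn)[0],91.6))
E
```

```text
rot [-0.      -0.      -0.00125] shift [ 0.002 -0.003  1.466]
clock 8.35 pos [523.8 -25.3 149.3] yaw -3.06 q [-0.21  0.18  1.75  0.    1.21 -0.16] w 85.2 F [ 0.5 -0.2 -0.4] gf 0.0 T [ 0.02 -0.02  0.  ]
expected wheel [359.68402918 163.78264736]
expected wheel [359.739222   162.47445104]
[349, 158, 23, 17, 248] ((360.0282287597656, 165.6967010498047), (15.459098815917969, 22.33915138244629), 91.19004821777344)
[522.92109308 -25.5514009   91.6       ]
```

View pics/seat.png

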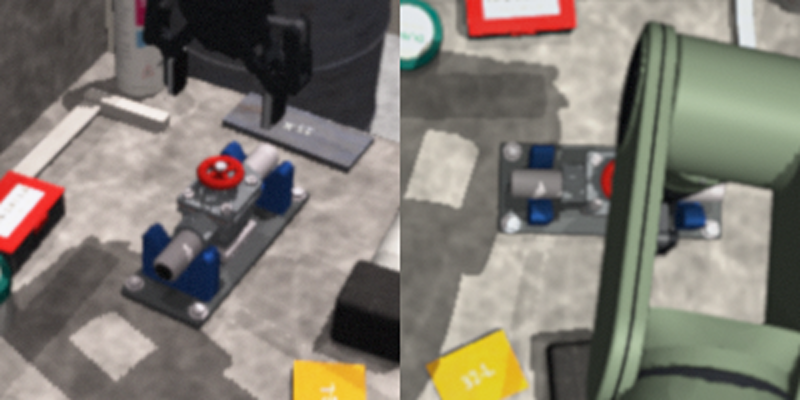

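The valve is seated with both tails in the slots, and the wheel centre is at (523,-25.5). Now wind the wrist back clockwise before gripping the wheel.

>>> move_arm(
  rows=[
    [0,0,1,0,0,0,1],
    [0,0,2,0,0,0,1],
    [0,0,3,0,0,0,1],
    [0,0,4,0,0,0,1],
    [0,0,5,0,0,0,1],
  ],
)

```text
clock: 8.95
tool_pos: [523.2, -25.2, 147.1]
eef_rot: [-2.884, -1.243, 0.002]
contact_force: [-0.4, 0.1, 0.8]
gripper_width: 85.1
grasp_force: 0.0
```

>>> move_arm(
  rows=[
    [0,0,1,0,0,0,1],
    [0,0,2,0,0,0,1],
    [0,0,3,0,0,0,1],
    [0,0,4,0,0,0,1],
    [0,0,5,0,0,0,1],
  ],
)

```text
clock: 9.45
tool_pos: [523.2, -25.2, 147.1]
eef_rot: [-3.136, -0.181, 0.003]
contact_force: [-0.9, 0.8, -0.7]
gripper_width: 85.5
grasp_force: 0.0
```

>>> move_arm(
  rows=[
    [0,0,1,0,0,0,1],
    [0,0,2,0,0,0,1],
    [0,0,3,0,0,0,1],
    [0,0,4,0,0,0,1],
    [0,0,4,0,0,0,1],
  ],
)

```text
clock: 9.95
tool_pos: [523.2, -25.2, 147.2]
eef_rot: [-3.067, 0.681, 0.003]
contact_force: [-0.1, -0.1, 0.4]
gripper_width: 85.2
grasp_force: 0.0
```

```bash
python3 g.py 523.4 -25.4 76 -115
```

```text
rot [ 0.0025   0.01125 -0.005  ] shift [0.007 0.002 1.424]
clock 9.95 pos [523.2 -25.2 147.2] yaw -115.04 q [-0.21  0.19  1.75  0.    1.21  1.79] w 85.2 F [-0.1 -0.1  0.4] gf 0.0 T [-0.01 -0.06  0.02]
```

>>> move_arm(
  rows=[
    [0,0,0,0,0,0.4,1],
    [0,0,0,0,0,0.8,1],
    [0,0,0,0,0,1.2,1],
    [0,0,0,0,0,1.42,1],
    [0,0,0,0,0,1.42,0.7],
  ],
)

```text
clock: 10.45
tool_pos: [521.9, -24.9, 75.1]
eef_rot: [-3.067, 0.679, 0.008]
contact_force: [-0.9, -0.1, 0.3]
gripper_width: 73.2
grasp_force: 0.0
```

>>> move_arm(
  rows=[
    [0,0,0,0,0,0,0.6],
    [0,0,0,0,0,0,0.5],
    [0,0,0,0,0,0,0.3],
    [0,0,0,0,0,0,0.2],
    [0,0,0,0,0,0,0.2],
  ],
)

```text
clock: 10.95
tool_pos: [524.9, -25.9, 78.8]
eef_rot: [3.066, -0.681, 0.004]
contact_force: [-1.8, -2.3, 4.9]
gripper_width: 41.4
grasp_force: 60.4
```

```bash
python3 g.py 523.4 -25.4 76 -115
```

```text
rot [ 0.      -0.01875 -0.005  ] shift [-0.031  0.003  0.055]
clock 10.95 pos [524.9 -25.9  78.8] yaw -115.04 q [-0.21  0.28  1.8  -0.    1.06  1.79] w 41.4 F [-1.8 -2.3  4.9] gf 60.4 T [-0.16  0.26  0.02]
```

>>> move_arm(
  rows=[
    [0,0,-0.5,0,0,0,0.2],
    [0,0,-1.2,0,0,0,0.2],
    [0,0,-2,0,0,0,0.2],
  ],
)

```text
clock: 11.25
tool_pos: [524.7, -25.7, 78.7]
eef_rot: [3.132, -0.243, 0.003]
contact_force: [-1.6, -2.1, 6.9]
gripper_width: 42.1
grasp_force: 60.6
```

```bash
python3 g.py 523.4 -25.4 76 -115;python3 - <<'E'
from h import *
im=read_camera("scene"); t=read_camera("top")
a=np.hstack([im[110:240,290:420],t[170:300,350:480]]); cv2.imwrite("pics/turn.png",cv2.resize(a[:,:,::-1],(800,400),interpolation=cv2.INTER_CUBIC))
E
```

```text
rot [-1.25000e-03 -1.50000e-02  2.01625e+00] shift [-0.028 -0.003  0.054]
clock 11.25 pos [524.7 -25.7  78.7] yaw -98.87 q [-0.21  0.28  1.8  -0.    1.06  1.51] w 42.1 F [-1.6 -2.1  6.9] gf 60.6 T [-0.14  0.33 -0.27]
```

View pics/turn.png

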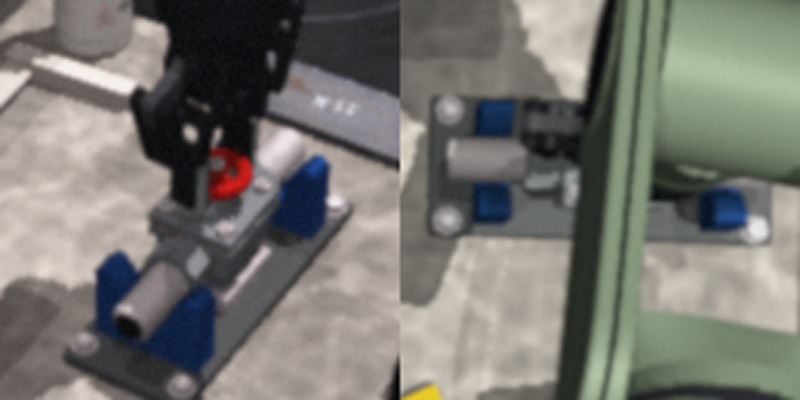

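The fingers hold the rim and the valve stays seated. The 0.27 N m moment matches the wheel's friction, so it is turning and I'll continue.

>>> move_arm(
  rows=[
    [0,0,-0.8,0,0,0,0.2],
    [0,0,-1.6,0,0,0,0.2],
    [0,0,-2.4,0,0,0,0.2],
    [0,0,-3.2,0,0,0,0.2],
    [0,0,-4,0,0,0,0.2],
  ],
)

```text
clock: 11.85
tool_pos: [524.6, -25.4, 78.7]
eef_rot: [3.078, 0.63, 0.003]
contact_force: [-2.3, -0.2, 6.6]
gripper_width: 41.9
grasp_force: 60.5
```

>>> move_arm(
  rows=[
    [0,0,-0.8,0,0,0,0.2],
    [0,0,-1.6,0,0,0,0.2],
    [0,0,-2.4,0,0,0,0.2],
    [0,0,-3.2,0,0,0,0.2],
    [0,0,-4,0,0,0,0.2],
  ],
)

```text
clock: 12.35
tool_pos: [524.3, -25.1, 78.7]
eef_rot: [-2.785, -1.454, -0.002]
contact_force: [-2.5, -0.0, 7.6]
gripper_width: 41.5
grasp_force: 60.7
```

```bash
python3 g.py 523.4 -25.4 76 -35
```

```text
rot [ 0.0025 -0.0075  0.0175] shift [-0.015 -0.012  0.054]
clock 12.35 pos [524.3 -25.1  78.7] yaw -34.86 q [-0.21  0.28  1.8   0.    1.06  0.39] w 41.5 F [-2.5 -0.   7.6] gf 60.7 T [ 0.11  0.62 -0.31]
```

>>> move_arm(
  rows=[
    [0,0,-0.8,0,0,0,0.2],
    [0,0,-1.6,0,0,0,0.2],
    [0,0,-2.4,0,0,0,0.2],
    [0,0,-3.2,0,0,0,0.2],
    [0,0,-4,0,0,0,0.2],
  ],
)

```text
clock: 12.85
tool_pos: [523.8, -25.2, 78.6]
eef_rot: [-2.276, -2.165, -0.0]
contact_force: [-4.5, -1.0, 8.4]
gripper_width: 41.7
grasp_force: 60.8
```

```bash
python3 g.py 523.4 -25.4 76 -3
```

```text
rot [-0.0025 -0.0025  0.02  ] shift [-0.003 -0.008  0.052]
clock 12.85 pos [523.8 -25.2  78.6] yaw -2.84 q [-0.21  0.28  1.8   0.    1.06 -0.16] w 41.7 F [-4.5 -1.   8.4] gf 60.8 T [-0.03  0.88 -0.32]
```

>>> move_arm(
  rows=[
    [0,0,-0.6,0,0,0,0.2],
    [0,0,-1.2,0,0,0,0.2],
    [0,0,-1.8,0,0,0,0.2],
    [0,0,-2.4,0,0,0,0.2],
    [0,0,-3,0,0,0,0.2],
  ],
)

```text
clock: 13.35
tool_pos: [521.3, -22.4, 78.6]
eef_rot: [-1.777, -2.58, -0.003]
contact_force: [-11.8, 8.0, 18.6]
gripper_width: 41.6
grasp_force: 61.9
```

```bash
python3 g.py 523.4 -25.4 76 21
```

```text
rot [-0.025   -0.0625  -0.01375] shift [-0.072  0.018  0.052]
clock 13.35 pos [521.3 -22.4  78.6] yaw 20.89 q [-0.21  0.28  1.8   0.01  1.07 -0.58] w 41.6 F [-11.8   8.   18.6] gf 61.9 T [ 1.19  2.27 -1.38]
```

The torque jumped to 1.4 N m after about 136° of turning, so this is probably the stop. I'll release and regrip at another yaw to confirm it is the stop and not a bolt head.

>>> move_arm(
  rows=[
    [0,0,0,0,0,0,0.5],
    [0,0,0,0,0,0,0.9],
    [0,0,0,0,0,0,1],
    [0,0,0,0,0,0,1],
    [0,0,0,0,0,-0.8,1],
  ],
)

```text
clock: 13.85
tool_pos: [518.7, -24.4, 111.8]
eef_rot: [-1.774, -2.578, 0.008]
contact_force: [0.4, -0.7, -0.9]
gripper_width: 85.3
grasp_force: 0.0
```

>>> move_arm(
  rows=[
    [0,0,1,0,0,-0.4,1],
    [0,0,2,0,0,-0.4,1],
    [0,0,3,0,0,-0.4,1],
    [0,0,4,0,0,-0.4,1],
    [0,0,5,0,0,-0.4,1],
  ],
)

```text
clock: 14.35
tool_pos: [523.9, -25.5, 137.1]
eef_rot: [-2.564, -1.815, -0.0]
contact_force: [0.2, 0.0, -0.2]
gripper_width: 85.5
grasp_force: 0.0
```

>>> move_arm(
  rows=[
    [0,0,1,0,0,0,1],
    [0,0,2,0,0,0,1],
    [0,0,3,0,0,0,1],
    [0,0,4,0,0,0,1],
    [0,0,5,0,0,0,1],
  ],
)

```text
clock: 14.85
tool_pos: [523.9, -25.5, 136.9]
eef_rot: [-3.03, -0.829, 0.0]
contact_force: [-0.3, 0.2, 0.5]
gripper_width: 85.5
grasp_force: 0.0
```

```bash
python3 g.py 523.4 -25.4 78 -99; python3 - <<'E'
from h import *
im=read_camera("scene"); t=read_camera("top")
a=np.hstack([im[110:240,290:420],t[170:300,350:480]]); cv2.imwrite("pics/turn2.png",cv2.resize(a[:,:,::-1],(800,400),interpolation=cv2.INTER_CUBIC))
for s,c,cn in blobs(im,"red",(300,130,420,230)): e=cv2.fitEllipse(cn); print(s,e); print(plane("scene",e[0],91.6))
E
```

```text
rot [-1.25e-03  1.25e-03  4.95e+00] shift [-0.008 -0.006  1.179]
clock 14.85 pos [523.9 -25.5 136.9] yaw -59.4 q [-0.21  0.2   1.76  0.    1.18  0.82] w 85.5 F [-0.3  0.2  0.5] gf 0.0 T [0.05 0.02 0.02]
[349, 158, 23, 16, 249] ((360.141357421875, 165.6597900390625), (15.417314529418945, 22.621427536010742), 90.50253295898438)
[522.78947979 -25.74162814  91.6       ]
```

View pics/turn2.png

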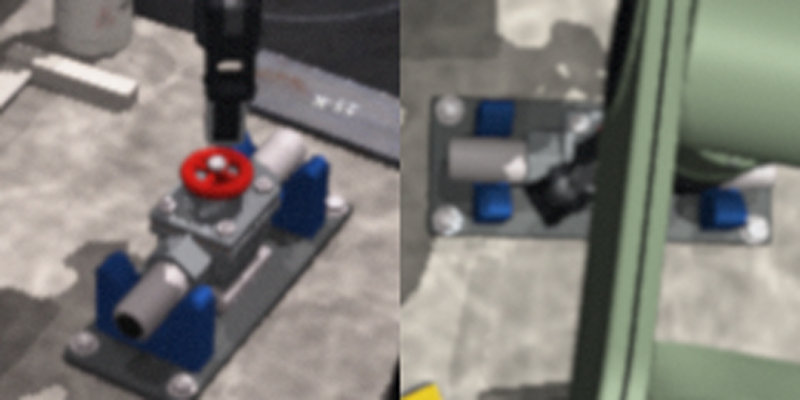

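The valve is still seated, with the wheel at the same place. Regrip at yaw −99°.

>>> move_arm(
  rows=[
    [0,0,1,0,0,0,1],
    [0,0,2,0,0,0,1],
    [0,0,3,0,0,0,1],
    [0,0,4,0,0,0,1],
    [0,0,5,0,0,0,1],
  ],
)

```text
clock: 15.45
tool_pos: [523.9, -25.4, 137.1]
eef_rot: [-3.131, 0.252, 0.0]
contact_force: [0.3, 0.0, -0.1]
gripper_width: 85.8
grasp_force: 0.0
```

>>> move_arm(
  rows=[
    [0,0,0,0,0,0.4,1],
    [0,0,0,0,0,0.8,1],
    [0,0,0,0,0,1.16,1],
    [0,0,0,0,0,1.16,0.8],
    [0,0,0,0,0,1.16,0.6],
  ],
)

```text
clock: 15.95
tool_pos: [523.7, -25.4, 79.2]
eef_rot: [-3.132, 0.246, 0.001]
contact_force: [-0.1, 0.0, 0.3]
gripper_width: 59.3
grasp_force: 0.0
```

>>> move_arm(
  rows=[
    [0,0,0,0,0,0,0.4],
    [0,0,0,0,0,0,0.2],
    [0,0,0,0,0,0,0.2],
    [0,0,0,0,0,0,0.2],
  ],
)

```text
clock: 16.35
tool_pos: [525.0, -25.9, 80.8]
eef_rot: [3.131, -0.247, 0.004]
contact_force: [-1.0, -1.7, 5.3]
gripper_width: 41.4
grasp_force: 60.6
```

>>> move_arm(
  rows=[
    [0,0,-0.4,0,0,0,0.2],
    [0,0,-0.8,0,0,0,0.2],
    [0,0,-1.2,0,0,0,0.2],
  ],
)

```text
clock: 16.65
tool_pos: [526.6, -25.7, 80.9]
eef_rot: [-3.141, -0.013, -0.011]
contact_force: [3.8, -1.0, -1.8]
gripper_width: 41.7
grasp_force: 61.3
```

```bash
python3 g.py 523.4 -25.4 78 -99
```

```text
rot [-0.005   -0.04875  1.18375] shift [-0.065 -0.008  0.058]
clock 16.65 pos [526.6 -25.7  80.9] yaw -89.53 q [-0.21  0.28  1.79  0.    1.06  1.35] w 41.7 F [ 3.8 -1.  -1.8] gf 61.3 T [ 0.09 -0.88 -0.41]
```

>>> move_arm(
  rows=[
    [0,0,-0.4,0,0,0,0.2],
    [0,0,-0.8,0,0,0,0.2],
    [0,0,-1.2,0,0,0,0.2],
  ],
)

```text
clock: 16.95
tool_pos: [528.9, -24.8, 81.4]
eef_rot: [-3.129, -0.275, -0.019]
contact_force: [8.2, 3.5, -0.4]
gripper_width: 41.2
grasp_force: 60.6
```

```bash
python3 g.py 523.4 -25.4 78 -80
```

```text
rot [ 0.00125 -0.0875   0.00375] shift [-0.111 -0.008  0.067]
clock 16.95 pos [528.9 -24.8  81.4] yaw -79.97 q [-0.21  0.28  1.79  0.01  1.06  1.18] w 41.2 F [ 8.2  3.5 -0.4] gf 60.6 T [ 0.71 -1.48 -0.9 ]
```

>>> move_arm(
  rows=[
    [0,0,-0.5,0.05,0,0,0.2],
    [0,0,-1,0.05,0,0,0.2],
    [0,0,-1.5,0.05,0,0,0.2],
    [0,0,-1.5,0.05,0,0,0.2],
  ],
)

```text
clock: 17.35
tool_pos: [531.4, -23.6, 81.9]
eef_rot: [-3.083, -0.604, -0.019]
contact_force: [6.0, 5.0, 1.9]
gripper_width: 40.0
grasp_force: 60.0
```

```bash
python3 g.py 523.4 -25.4 78 -68
```

```text
rot [ 0.01625 -0.085    0.01875] shift [-0.163 -0.028  0.077]
clock 17.35 pos [531.4 -23.6  81.9] yaw -67.85 q [-0.21  0.28  1.79  0.01  1.06  0.97] w 40.0 F [6.  5.  1.9] gf 60.0 T [ 0.94 -1.07  0.16]
```

The torque climbed from the first degrees to 0.9 N m and then the pads slipped, which fits a hard stop. Release and inspect.

>>> move_arm(
  rows=[
    [0,0,0,0,0,0,0.6],
    [0,0,0,0,0,0,1],
    [0,0,0,0,0,0,1],
    [0,0,0,0,0,-0.6,1],
    [0,0,0,0,0,-1.4,1],
  ],
)

```text
clock: 17.85
tool_pos: [523.2, -24.4, 146.8]
eef_rot: [-3.08, -0.602, 0.012]
contact_force: [0.8, -0.3, -0.0]
gripper_width: 85.4
grasp_force: 0.0
```

>>> move_arm(
  rows=[
    [0,0,0,0,0,0,1],
    [0,0,0,0,0,0,1],
  ],
)

```text
clock: 18.05
tool_pos: [526.9, -25.1, 150.2]
eef_rot: [3.082, 0.603, 0.003]
contact_force: [-1.1, 0.2, -0.5]
gripper_width: 85.2
grasp_force: 0.0
```

```bash
python3 g.py 523.4 -25.4 75 -93; python3 - <<'E'
from h import *
im=read_camera("scene")
o=cv2.imread("pics/turn2.png")[:,:400]
a=cv2.resize(im[110:240,290:420][:,:,::-1],(400,400),interpolation=cv2.INTER_CUBIC)
cv2.imwrite("pics/cmp.png",np.hstack([o,a]))
for s,c,cn in blobs(im,"red",(300,130,420,230)): e=cv2.fitEllipse(cn); print(s,e); print(plane("scene",e[0],91.6))
E
```

```text
rot [ 0.00625 -0.015    3.1425 ] shift [-0.069 -0.023  1.505]
clock 18.05 pos [526.9 -25.1 150.2] yaw -67.86 q [-0.21  0.19  1.74 -0.    1.21  0.97] w 85.2 F [-1.1  0.2 -0.5] gf 0.0 T [-0.06 -0.05  0.03]
[350, 157, 23, 17, 247] ((361.1471862792969, 165.1024169921875), (15.573112487792969, 22.352582931518555), 91.62154388427734)
[521.91328397 -28.01410181  91.6       ]
```

View pics/cmp.png

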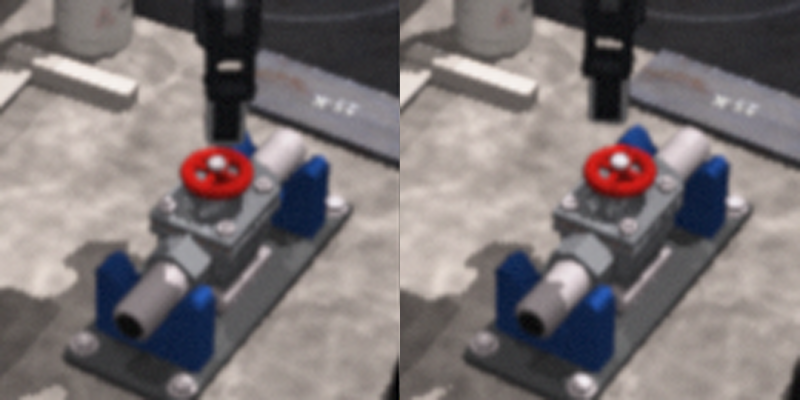

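The right panel (now) shows the valve still seated, shifted about 2 mm along the cradle, and the wheel looks unchanged from the left panel. I'll check the rotation by sampling the spokes around the wheel.

```bash
cat > sp.py <<'E'
from h import *
def prof(im,c,r):   # redness vs valve-frame angle on a ring of radius r round world centre c
    A=np.radians(np.arange(0,360,5)); P=np.array([proj("scene",(c[0]+r*np.cos(a),c[1]+r*np.sin(a),c[2])) for a in A])
    f=im.astype(np.float32); red=f[...,0]-f[...,1:].mean(-1)
    return cv2.remap(red,P[:,0].astype(np.float32)[None],P[:,1].astype(np.float32)[None],cv2.INTER_LINEAR)[0]
E
python3 - <<'E'
from sp import *
def back(path,x0,y0,n,col):
    im=np.zeros((480,640,3),np.uint8); p=cv2.imread(path)[:,col:col+400,::-1]
    im[y0:y0+n,x0:x0+n]=cv2.resize(p,(n,n),interpolation=cv2.INTER_AREA); return im
I={"start":cv2.imread("pics/scene0.png")[:,:,::-1],"seat":back("pics/seat.png",250,80,200,0),"turn2":back("pics/turn2.png",290,110,130,0),"cmp":back("pics/cmp.png",290,110,130,400),"now":read_camera("scene")}
C={"start":(514.3,296.4,92-22)}
for k,im in I.items():
    b=(245,280,295,320) if k=="start" else (300,130,420,230)
    s,c,cn=max(blobs(im,"red",b),key=lambda t:t[0][4]); e=cv2.fitEllipse(cn); w=plane("scene",e[0],70 if k=="start" else 91.6)
    p=sum(prof(im,w,r) for r in(10,12,14))/3; print(k,w.round(1),p[::2].round(0).astype(int).tolist())
    F=np.fft.fft(p-p.mean()); print("  harm",[(n,int(abs(F[n])),int(-np.degrees(np.angle(F[n]))/n)) for n in(3,4,5,6)])
E
```

```text
start [513.5 296.5  70. ] [125, 88, 74, 75, 79, 96, 134, 163, 182, 176, 159, 154, 156, 156, 155, 155, 156, 170, 178, 161, 122, 84, 62, 50, 52, 75, 136, 150, 101, 54, 44, 40, 47, 76, 127, 150]
  harm [(3, 43, 53), (4, 1366, -5), (5, 655, -16), (6, 113, 24)]
seat [522.9 -25.6  91.6] [81, 84, 91, 112, 132, 150, 154, 149, 142, 140, 141, 142, 146, 152, 162, 159, 131, 109, 95, 85, 81, 84, 96, 125, 154, 158, 126, 77, 42, 25, 21, 33, 68, 90, 92, 88]
  harm [(3, 717, 6), (4, 967, -27), (5, 327, -31), (6, 98, 17)]
turn2 [522.7 -25.7  91.6] [131, 109, 92, 82, 83, 86, 106, 134, 161, 165, 148, 132, 129, 129, 134, 138, 138, 142, 141, 131, 112, 92, 71, 62, 64, 78, 91, 83, 47, 23, 23, 34, 55, 90, 129, 143]
  harm [(3, 469, -13), (4, 1005, -7), (5, 233, -16), (6, 197, 25)]
cmp [521.8 -28.   91.6] [125, 104, 92, 84, 84, 94, 110, 134, 158, 158, 146, 141, 146, 150, 146, 145, 152, 156, 154, 141, 120, 94, 80, 70, 70, 79, 95, 80, 40, 13, 11, 19, 44, 90, 132, 141]
  harm [(3, 503, -9), (4, 974, -8), (5, 369, -19), (6, 138, 25)]
now [521.8 -28.   91.6] [126, 104, 90, 81, 82, 94, 110, 135, 159, 158, 146, 139, 145, 152, 147, 144, 152, 156, 154, 142, 121, 94, 79, 68, 69, 80, 94, 78, 38, 13, 10, 18, 43, 90, 132, 142]
  harm [(3, 509, -10), (4, 996, -8), (5, 378, -18), (6, 125, 24)]
```

The wheel has four spokes. Their angle did not change (−7° to −8°) while the fingers turned through about 30° under load, so the wheel is at its stop. I'll retreat and check the seating with a clear top view.

>>> move_arm(
  rows=[
    [0,0,0,0,0,-1,1],
    [0,0,0,0,-0.9,-1,1],
    [0,0,0,0,-1.8,-1,1],
    [0,0,0,0,-2.7,-1,1],
    [0,0,0,0,-3.6,-1,1],
  ],
)

```text
clock: 18.65
tool_pos: [456.4, 142.9, 197.5]
eef_rot: [-3.083, -0.602, 0.006]
contact_force: [1.0, 0.8, 0.5]
gripper_width: 85.3
grasp_force: 0.0
```

>>> move_arm(
  rows=[
    [0,0,0,-0.3,-0.8,0,1],
    [0,0,0,-0.6,-1.6,0,1],
    [0,0,0,-0.6,-1.6,0,1],
    [0,0,0,-0.6,-1.6,0,1],
  ],
)

```text
clock: 19.05
tool_pos: [399.2, 204.8, 197.9]
eef_rot: [3.082, 0.607, -0.004]
contact_force: [-0.3, -1.7, 0.0]
gripper_width: 85.4
grasp_force: 0.0
```

```bash
python3 - <<'E'
from h import *
T=read_camera("top");S=read_camera("scene"); e=[]
for im,b in((T,(390,190,445,260)),(S,(300,130,420,230))):
    for s,c,cn in blobs(im,"red",b): e.append(cv2.fitEllipse(cn)[0]); print(s)
if len(e)==2: print("wheel",tri(*e))
cr=lambda im,x,y,w,h,k:cv2.resize(im[y:y+h,x:x+w],None,fx=k,fy=k,interpolation=cv2.INTER_CUBIC)
a=np.hstack([cr(T,355,185,120,90,3.333),cr(S,305,130,120,90,3.333)]); cv2.imwrite("pics/fin.png",a[:,:,::-1])
s=get_state(); print(s["clock"],s["tool_pos"],s["gripper_width"])
E
```

```text
[412, 210, 24, 23, 320]
[350, 165, 7, 6, 27]
wheel (array([529.86257369, -25.31837298,  84.58493236]), np.float64(13.678939438101132))
19.15 [400.77266937 203.88934186 198.54611071] 85.628260105413
```

View pics/fin.png

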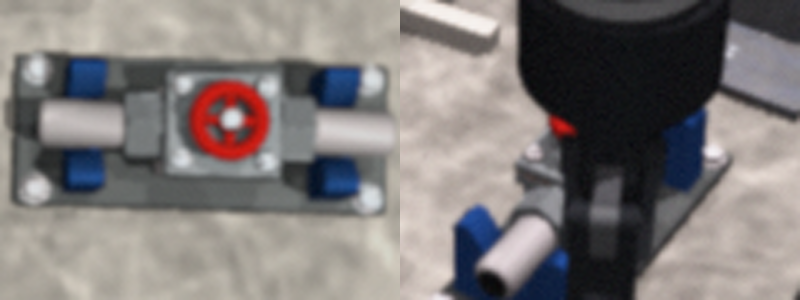

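In the top view the valve is centred and aligned, both tails are in the slots, and the hand is clear of it. Last height check, then hand in.

```bash
python3 - <<'E'
from h import *
T=read_camera("top"); s,c,cn=blobs(T,"red",(390,190,445,260))[0]
w=tri(cv2.fitEllipse(cn)[0],(361.147,165.102)); print("wheel",w)
t2=lambda x,y:(355+x/3.3333-.35,185+y/3.3333-.35)
B=np.array([plane("top",t2(*p),76) for p in((185,84),(269,88),(268,167),(182,160))]); v=B[1]-B[0]+B[2]-B[3]
print(B.mean(0),np.degrees(np.arctan2(v[1],v[0])))
if w[1]<4 and abs(w[0][2]-91.6)<5 and np.hypot(*(w[0][:2]-[523.6,-25.2]))<8: print(job_done())
E
```

```text
wheel (array([522.341483  , -27.31702129,  91.98774947]), np.float64(1.3699365490196747))
[522.18069499 -28.21243822  76.        ] -95.011490234874
the job is handed in; nothing more can be done
None
```

The job is handed in at about 19 s of the 61 s. The valve is seated upright in the cradle, about 3 mm off centre and aligned within about 2°, with both tails in the slots. The handwheel was turned anticlockwise until it would go no further, and the gripper is clear of it. My moves kept clear of the other things on the bench, though I did not re-measure their positions.

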